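# Press a stoneware facade tile home in a sprung jig and hold it

## Task

Pick up the dark fired-stoneware tile and lay it flat (do not drop it) in the channel of the plywood jig, its narrow tongue towards the brass plunger but not yet pushing it in, and let go. Then push the tile along the channel against the sprung plunger until its shoulders bear squarely on the steel stops, firmly but without ramming, and finish while still holding it pressed there so it can be marked; leave the tin, bowl, ruler and wooden strip where they are.

Things in the scene. Friction and masses are not known exactly. Their poses are not given: they have to be found in the camera images.
- tile: Loose dark grey fired tile like a house front, 16 mm thick, 0.15 to 0.31 kg, lying flat. Main block 96 x 54 mm (x -60 to +36 mm) with small window holes; a tongue 26 mm wide runs on from it to x = +60 mm, leaving a 14 mm shoulder each side at x = +36 mm. Origin: underside, midway between foot and tongue end. x from flat foot to tongue, z up. Grip across the 54 mm width.
- tile_foot (a point): Middle of the flat foot face of the tile, at tile x = -60 mm, 8 mm above the underside.
- tile_tongue (a point): Middle of the tongue's end face, at tile x = +60 mm, 8 mm above the underside.
- jig: Plywood jig screwed to the table. Origin at table height on the channel's centre line; x along the channel to the plunger, z up. Base 240 x 120 mm (x -100 to +140 mm), bed top at z = 18 mm. Channel 58 mm wide between fences 12 mm thick, x -70 to +60 mm, only 6 mm above the bed (a tile stands 10 mm proud); open at the -x end. Spring housing behind the plunger: x 106 to 138 mm, top z 48 mm.
- stops: Two fixed steel stop blocks at the channel's end; origin and axes those of the jig. Front faces at jig x = +60 mm, 14 mm thick, each from 16 to 40 mm off the centre line, top at z = 40 mm. The tongue passes through the 32 mm gap. With the tile's shoulders against them the tile's origin is at jig x = +24 mm.
- jig_stop (a point): Point on the bed on the channel's centre line in the plane of the stops' front faces (jig x = +60 mm, z = 18 mm).
- plunger_tip (a point): Centre of the front face of the plunger's brass head (14 mm diameter), 9 mm above the bed. Relaxed it is at jig x = +69 mm, between and behind the stop faces; the tongue pushes it towards +x.
- plunger (a joint): How far the plunger is pushed in, m: 0 relaxed, about 0.015 when the tile's shoulders meet the stops (range to 0.022). Its spring pushes back with 3 N at 0, plus 0.25 N per mm, about 6.8 N at 0.015; friction of the tile adds 1 to 3 N, 10 N or more if the hand also bears down on it. If let go, the tile is pushed back.
- tin: Bystander: grey metal open tin, 90 mm across, 110 mm tall, origin at the centre of its underside.
- bowl: Bystander: small terracotta bowl, 100 mm across, 45 mm tall, origin at the centre of its underside.
- ruler: Bystander: blue ruler lying flat, 300 x 36 x 5 mm, long along its x, origin at the centre of its underside.
- strip: Bystander: wooden rolling-guide strip lying flat, 300 x 35 x 10 mm, long along its x, origin at the centre of its underside.
Mind the look-alikes: they are no part of the job. There is more than one size of the tile; the one meant has the size given above.

How it is judged:
By the outcome, as a careful person would: the job done as asked, in the order asked, and still so for the second after the job is handed in, while the arm keeps its last pose, push and grip.
It also fails if it takes over 58 s, if anything falls off the work surface, if the arm or the gripper's body presses on something with over 40 N, if the wrist force passes 120 N, or if a joint passes its speed limit or range.

## Robot

A 7-joint arm with a two-finger parallel gripper is mounted at the origin on the work surface. World frame = base frame: x ahead of the robot, y to its left, z up, the work surface at z = 0. Lengths are in m, angles in rad, forces in N, time in s.
With the tool pointing down it reaches from about 0.4 to 0.925 m from the base axis. Payload 4.1 kg.
Tool frame: the origin (TCP) lies between the finger pads; the fingertips stand 8 mm ahead of it and the grasp point (between the pads) lies 11 mm behind it; z points along the fingers, y is the line along which they close (so a half turn about z gives the same grasp; the last joint's range is limited). The gripper opens to 85 mm and grips with 20 to 120 N. Pads are 22 mm wide; open, the fingers measure 114 mm over their backs; the gripper's body (76 mm by 85 mm) begins 54 mm behind the grasp point. The pads swing forward as they close: fully open they stand 13 mm farther back than shut.
Start: joints at [1.097, 0.398, 0.045, 1.537, -0.019, 1.207, -0.051], TCP at [0.238, -0.605, 0.239] pointing down, gripper open.
Joint ranges: [-2.82, 2.82], [-0.49, 2.23], [-1.37, 1.46], [0, 2.46], [-1.36, 4.5], [0.23, 2], [-2.94, 2.94]. Speed limits (rad/s): [2.57, 2.57, 3.14, 3.14, 3.14, 3.14, 3.14].

## Interface

Orientations are given as a rotation vector (axis times angle).
In Python, from cell import r gives the robot as it stands. Calls block until the motion is done:
- r.move_pose(position, orientation): joint-space move of the TCP to a pose.
- r.move_straight(position, rotation=None, v=0.15): straight line of the TCP; rotation=None keeps the orientation; v is the mean speed in m/s.
- r.set_joints(angles): joint-space move.
- r.grip(opening, strength=None): finger opening in m; strength is the grip in N (None keeps the last); returns when the fingers have stopped.
- r.sleep(seconds).
- r.inverse_kinematics(position, orientation): joint angles nearest the present ones, or None.
- r.grab_frame(name): name is "scene" or "top" or "wrist"; returns (picture, depth): 420x560x3 uint8, red, green, blue; 420x560 float32, m along the optical axis (not along the pixel's ray), 0 where there is no reading.
- r.camera_params(name): a dict with "K" (3x3 intrinsics, pixels), "cam_to_world" (4x4, takes a point from camera to world coordinates); the wrist camera has in their place "hand_eye" (4x4, takes a point from camera to tool coordinates, whose origin is the TCP and whose axes are the flange's). Camera axes: x right, y down, z forward; pixel columns grow to the right and rows downward; lengths in m; the calibration is good to about 2 mm. A picture is of the moment at which its call begins: read the wrist's pose just before it. camera_params takes no time and is no camera call.
A pose or a line that the arm cannot do raises r.MotionError and nothing moves.
- r.job_done(): hands the job in; it is judged then, once.
Readings, each from a call of its own:
- r.get_t(): time.
- r.get_joint_pos(): joint angles.
- r.get_joint_velocities(): joint speeds.
- r.get_joint_torque(): joint torques, N m.
- r.get_position(): TCP position.
- r.get_ee_rot(): TCP orientation.
- r.get_wrist_force(): force on the tool from outside, world axes, zero at the start.
- r.get_ft_torque(): the same for the moment, N m.
- r.get_width(): finger opening in m.
- r.get_grip_force(): force on a finger pad.
Only numpy, scipy, OpenCV 4.12 (cv2) and the standard library are available. Lean on these libraries where they do the work, as an engineer would, in place of code of your own. Each camera call takes 0.05 s, during which the arm holds its last target. There are 200 camera calls.

## Working session

There is one attempt and no reset: what is moved stays moved. The work goes in short steps, each a Python script; the robot and the scene stay as the last script left them, time stands still between calls to the robot, and variables do not carry over. Pictures are saved under pics/ and viewed, at most 10 in all, crops included, and the job is handed in when it is done.

```bash
mkdir -p pics; ls
python3 - <<'E'
from cell import r
import cv2,numpy as np
for n in("top","scene"):
    p,d=r.grab_frame(n); cv2.imwrite(f"pics/{n}0.png",p[...,::-1]); np.save(f"pics/{n}0.npy",d); c=r.camera_params(n); print(n,np.round(c["K"],1).tolist(),np.round(c["cam_to_world"],3).tolist())
print(r.camera_params("wrist")); print(r.get_ee_rot(),r.get_t())
E
```

```text
pics
top [[418.0, 0.0, 279.5], [0.0, 418.0, 206.2], [0.0, 0.0, 1.0]] [[0.011, -0.984, 0.18, 0.449], [-1.0, -0.008, 0.015, -0.006], [-0.013, -0.18, -0.984, 1.05], [0.0, 0.0, 0.0, 1.0]]
scene [[391.9, 0.0, 284.8], [0.0, 391.9, 212.4], [0.0, 0.0, 1.0]] [[-0.569, 0.542, -0.618, 1.314], [0.822, 0.394, -0.411, 0.437], [0.021, -0.742, -0.67, 0.775], [0.0, 0.0, 0.0, 1.0]]
{'K': array([[301.19576615,   0.        , 279.29666854],
       [  0.        , 301.19576615, 208.34750921],
       [  0.        ,   0.        ,   1.        ]]), 'hand_eye': array([[ 6.83896867e-05, -9.61648116e-01, -2.74286158e-01,
         7.04261529e-02],
       [ 9.99999692e-01, -1.48841332e-04,  7.71175091e-04,
         9.48354678e-04],
       [-7.82424190e-04, -2.74286126e-01,  9.61647809e-01,
        -1.34097427e-01],
       [ 0.00000000e+00,  0.00000000e+00,  0.00000000e+00,
         1.00000000e+00]])}
[-3.08486140e+00 -5.85165669e-01  7.13416078e-04] 0.1
```

View pics/top0.png

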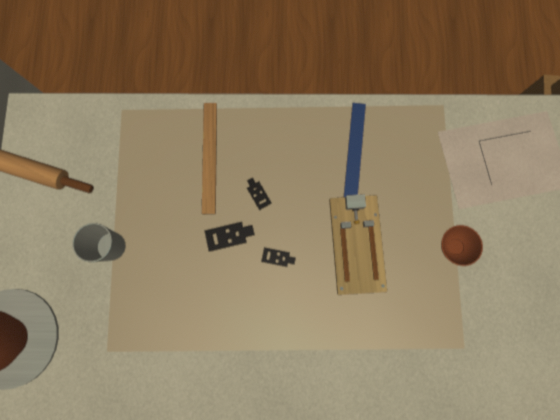

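View pics/scene0.png

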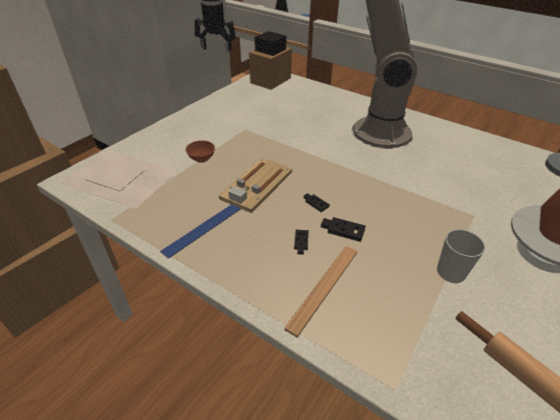

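The top view shows three dark tiles. The largest is at about (228,237), with its tongue to the right, and two smaller ones are at (258,193) and (278,257). The jig is at (358,245) with the plunger towards the top of the picture (+x), the tin is at (97,243), and the bowl at (462,245). Next I'll measure the tile and jig from the top view.

```bash
cat > h.py <<'E'
from cell import r
import cv2,numpy as np
from scipy.spatial.transform import Rotation as R
def cam(n):
    c=r.camera_params(n)
    if n!="wrist": return c["K"],c["cam_to_world"]
    T=np.eye(4);T[:3,:3]=R.from_rotvec(r.get_ee_rot()).as_matrix();T[:3,3]=r.get_position()
    return c["K"],T@c["hand_eye"]
def on_plane(uv,K,T,z):
    uv=np.atleast_2d(uv).astype(float)
    d=np.c_[(uv-[K[0,2],K[1,2]])/[K[0,0],K[1,1]],np.ones(len(uv))]@T[:3,:3].T
    return T[:3,3]+d*((z-T[2,3])/d[:,2])[:,None]
def world(uvs,d,K,T):  # from depth
    uvs=np.atleast_2d(uvs).astype(int); z=d[uvs[:,1],uvs[:,0]]
    p=np.c_[(uvs-[K[0,2],K[1,2]])/[K[0,0],K[1,1]],np.ones(len(uvs))]*z[:,None]
    return p@T[:3,:3].T+T[:3,3]
def down(yaw):  # tool z down, tool y along world direction yaw+90deg
    x=np.array([np.cos(yaw),np.sin(yaw),0]);z=np.array([0,0,-1.])
    return R.from_matrix(np.c_[x,np.cross(z,x),z]).as_rotvec()
def tiles(p,K,T,zt=.016):
    m=(p.max(2)<50).astype(np.uint8); out=[]
    for c in cv2.findContours(m,cv2.RETR_EXTERNAL,cv2.CHAIN_APPROX_NONE)[0]:
        if cv2.contourArea(c)<100: continue
        w=on_plane(c[:,0],K,T,zt)[:,:2]
        (cx,cy),(a,b),_=rect=cv2.minAreaRect((w*1000).astype(np.float32))
        bx=cv2.boxPoints(rect)/1000; e=bx[1]-bx[0]; f=bx[2]-bx[1]
        ax=e if np.linalg.norm(e)>np.linalg.norm(f) else f; ax=ax/np.linalg.norm(ax)
        q=cv2.moments((w*1000).astype(np.float32)); g=np.array([q["m10"],q["m01"]])/q["m00"]/1000
        o=np.array([cx,cy])/1000
        if (g-o)@ax>0: ax=-ax
        out.append((o,np.arctan2(ax[1],ax[0]),max(a,b),min(a,b)))
    return out
E
python3 - <<'E'
from h import *
p=cv2.imread("pics/top0.png")[...,::-1]; d=np.load("pics/top0.npy"); K,T=cam("top")
for t in tiles(p,K,T): print(t)
for n,uv in dict(big=(235,237),bed=(358,270),bedL=(336,205),bedR=(378,205),bedbl=(339,292),bedbr=(384,290),hous=(355,202),table=(300,300)).items(): print(n,world(uv,d,K,T).round(4), d[uv[1],uv[0]])
E
```

```text
(array([0.56536304, 0.13328012]), np.float32(-1.3152791), 113.42798614501953, 47.500003814697266)
(array([0.67433826, 0.06647746]), np.float32(0.52955925), 76.49339294433594, 30.216819763183594)
big [[0.5602 0.1193 0.0157]] 1.0392848
bed [[ 0.4821 -0.1837  0.0172]] 1.019168
bedL [[ 0.6426 -0.1321  0.0191]] 1.0469925
bedR [[ 0.6475 -0.2417 -0.0024]] 1.0673482
bedbl [[ 0.4291 -0.1363  0.0197]] 1.0078726
bedbr [[ 0.4349 -0.2459  0.0143]] 1.0125737
hous [[ 0.6447 -0.1746  0.0495]] 1.0168027
table [[ 0.4085 -0.043   0.0029]] 1.0220672
```

```bash
python3 - <<'E'
from h import *
def shot(n):
    K,T=cam("wrist"); p,d=r.grab_frame("wrist"); cv2.imwrite(f"pics/{n}.png",p[...,::-1]); np.savez(f"pics/{n}.npz",p=p,d=d,K=K,T=T); return p,d,K,T
r.move_pose([.53,-.185,.24],down(0.05)); print(r.get_joint_pos().round(2) if hasattr(r.get_joint_pos(),'round') else r.get_joint_pos()); shot("jig")
for y in(-1.315,-1.315+np.pi): print(y,r.inverse_kinematics([.565,.133,.2],down(y)))
y=-1.315
if r.inverse_kinematics([.565,.133,.2],down(y)) is None: y+=np.pi
r.move_pose([.565,.133,.2],down(y)); p,d,K,T=shot("tile")
for t in tiles(p,K,T): print(t)
print(r.get_joint_pos(),r.get_t(),r.get_wrist_force())
E
python3 -c "
import cv2,numpy as np
cv2.imwrite('pics/both.png',cv2.resize(np.hstack([cv2.imread('pics/jig.png'),cv2.imread('pics/tile.png')])[:, :],(800,300)))"
```

```text
[ 0.43  0.25 -0.2   1.75  0.05  1.16 -1.31]
-1.315 [-1.07888452  0.51333044  1.06304336  1.77331281 -0.48960927  1.14932567
 -2.74765402]
1.8265926535897932 [ 0.18018824  0.35702533 -0.60999839  1.74115051  0.2249856   1.11391399
 -0.24440908]
(array([0.51515112, 0.32510681]), np.float32(-2.8875935), 765.6739501953125, 240.46609497070312)
[-1.07654234  0.51282704  1.06289784  1.77386502 -0.48913692  1.14923672
 -2.74733936] 3.675 [-0.08369086  0.14174562  0.13204907]
```

View pics/jig.png

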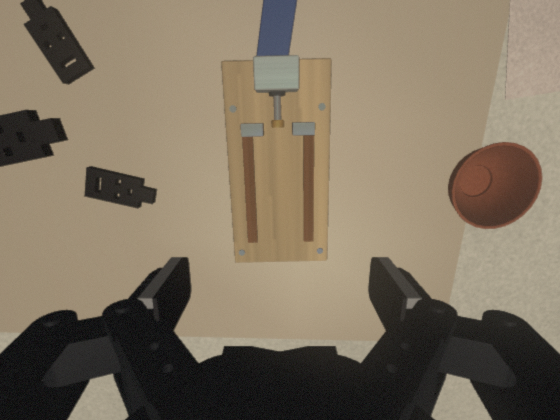

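View pics/tile.png

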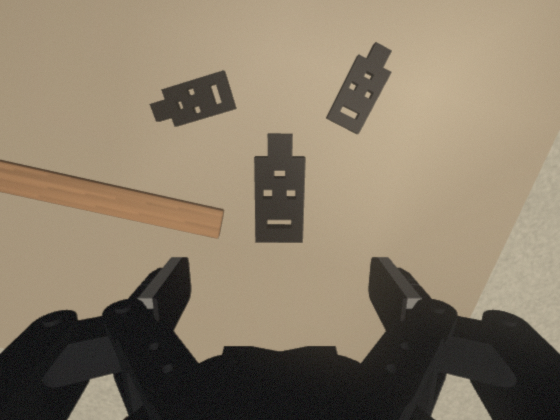

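The jig picture shows the bed corners at about (222,61), (331,58), (328,262) and (235,262). The plunger head is at (277,123), and the stops' front faces are near row 136. In the tile picture the tile runs from its tongue end at (280,134) to its foot at (279,243), with the strip's end close by at (221,228).

```bash
python3 - <<'E'
from h import *
a=np.load("pics/tile.npz"); p,K,T,d=a["p"],a["K"],a["T"],a["d"]
q=p.copy(); q[250:]=255; print(p[200,262],p[200,240])
m=(q.max(2)<90)
for th in (70,):
  g=(q.max(2)<th).astype(np.uint8)
  q2=np.where(g[...,None]>0,0,255).repeat(3,2).astype(np.uint8)
  for t in tiles(q2,K,T): print(th,t)
print(world([(262,200),(240,150)],d,K,T))
a=np.load("pics/jig.npz"); p,K,T,d=a["p"],a["K"],a["T"],a["d"]
g=cv2.cvtColor(p,cv2.COLOR_RGB2GRAY)
c=cv2.cornerSubPix(g,np.array([(222,61),(331,58),(328,262),(235,262)],np.float32),(5,5),(-1,-1),(3,30,.01)); print(c)
w=on_plane(c,K,T,.018)[:,:2]; print(w.round(4)); 
m=np.array([[.14,.06],[.14,-.06],[-.1,-.06],[-.1,.06]])
M=w.mean(0); U,S,V=np.linalg.svd((m-m.mean(0)).T@(w-M)); Rm=V.T@U.T
yaw=np.arctan2(Rm[1,0],Rm[0,0]); o=M-Rm@m.mean(0); print("jig",o,yaw); print("res mm",((w-o-m@Rm.T)*1000).round(1))
def tojig(uv,z): return ((on_plane(uv,K,T,z)[:,:2]-o)@Rm*1000).round(1)
print("fence ends",tojig([(243,137),(252,137),(247,242),(257,242),(303,135),(314,135),(304,241),(314,241)],.024),"stops top front",tojig([(242,136),(263,135),(293,134),(315,134)],.04),"plunger",tojig([(277,126)],.027), "hous top",tojig([(254,57),(299,56),(298,90),(255,92)],.048))
print(world([(277,200),(240,80)],d,K,T))
E
python3 - <<'E'
import cv2
p=cv2.imread('pics/jig.png')[50:270,210:345]; cv2.imwrite('pics/jigc.png',cv2.resize(p,None,fx=2.7,fy=2.7,interpolation=cv2.INTER_CUBIC))
E
```

```text
[63 58 52] [173 156 129]
70 (array([0.56339075, 0.14314343]), np.float32(-1.326183), 94.4454345703125, 51.1087646484375)
70 (array([0.67428003, 0.0660206 ]), np.float32(0.5204384), 79.92196655273438, 35.40966033935547)
[[5.81508038e-01 1.47077438e-01 1.53727416e-02]
 [6.17983852e-01 1.02358611e-01 1.41526577e-04]]
[[220.70085   60.54418 ]
 [330.80865   57.556725]
 [326.8269   259.71518 ]
 [234.38335  262.46802 ]]
[[ 0.6614 -0.1179]
 [ 0.67   -0.2363]
 [ 0.4328 -0.2537]
 [ 0.4233 -0.1344]]
jig [ 0.5269342  -0.18700784] 0.07216416559966224
res mm [[-0.9 -0.9]
 [-0.9  0.5]
 [ 1.3  0.4]
 [ 0.4 -0. ]]
fence ends [[ 58.5  39. ]
 [ 58.3  28.9]
 [-69.1  41.4]
 [-69.4  28.9]
 [ 59.1 -28.9]
 [ 58.8 -41.3]
 [-69.5 -29.8]
 [-69.8 -42.2]] stops top front [[ 60.3  38.2]
 [ 60.8  15.5]
 [ 61.1 -16.9]
 [ 60.5 -40.6]] plunger [[69.7  0.2]] hous top [[135.9  21. ]
 [135.8 -23.3]
 [104.5 -22.1]
 [103.7  21.5]]
[[ 0.50901006 -0.18569849  0.01680486]
 [ 0.64289732 -0.13898427  0.01816791]]
```

View pics/jigc.png

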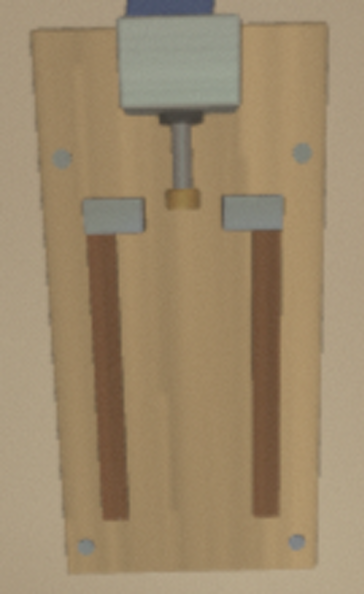

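The crop confirms the jig fit: fences at ±29 mm, stop faces at 60 mm and the plunger at 69.7 mm in jig coordinates, all within about 1 mm. The tile mask was cut short by my threshold, so I'll redo it.

Run:
```python
from h import *
a=np.load("pics/tile.npz"); p,K,T=a["p"],a["K"],a["T"]
for th in (90,100):
  q=p.copy(); q[252:]=255
  q2=np.where((q.max(2)<th)[...,None],0,255).repeat(3,2).astype(np.uint8)
  for t in tiles(q2,K,T): print(th,t)
jy=.072;o=np.array([.5269,-.1870]);c,s=np.cos(jy),np.sin(jy)
x=o+np.array([c,s])*-.02
for ty,j in((-1.32,jy),(1.8216,jy+np.pi),(1.8216,jy-np.pi)):
    print(ty,r.inverse_kinematics([.567,.131,.02],down(ty)),r.inverse_kinematics([*x,.04],down(j)))
```

```text
90 (array([0.5664599 , 0.13172037]), np.float32(-1.3242967), 118.02413940429688, 52.43408203125)
90 (array([0.6741795 , 0.06594484]), np.float32(0.5291171), 81.56781005859375, 36.46704864501953)
90 (array([0.5138877 , 0.01084725]), np.float32(-1.7635186), 80.573486328125, 35.448551177978516)
100 (array([0.56653522, 0.13172916]), np.float32(-1.3228161), 117.96862030029297, 53.03785705566406)
100 (array([0.6741532 , 0.06589447]), np.float32(0.5268229), 81.64862060546875, 36.60271453857422)
100 (array([0.51383905, 0.01083141]), np.float32(-1.7647781), 81.17339324951172, 36.457664489746094)
-1.32 [-0.91218648  0.71819312  0.84045027  1.90357533 -0.71175601  0.84879912
 -2.585716  ] [-0.19302716  0.52286764  0.5966418   1.98988382 -0.4229681   0.75262211
 -0.84248264]
1.8216 [-0.44060348  0.53989592  0.18009438  1.89151974 -0.13974742  0.72219488
  0.0702781 ] [ 1.13649108  0.74494552 -1.15754779  1.95605613  0.82033518  1.01390178
  1.23065146]
1.8216 [-0.44060348  0.53989592  0.18009438  1.89151974 -0.13974742  0.72219488
  0.0702781 ] [ 1.13649108  0.74494552 -1.15754779  1.95605613  0.82033518  1.01390178
  1.23065146]
```

Run:
```python
from h import *
o=np.array([.5665,.1317]);y=-1.323
g=o-.006*np.array([np.cos(y),np.sin(y)])
r.grip(.066,40); 
r.move_pose([*g,.08],down(y)); r.move_straight([*g,.022]); f0=np.array(r.get_wrist_force()); print(r.get_t(),f0,r.get_width())
z=.022
while z>-.012:
    z-=.001; r.move_straight([*g,z],v=.03); f=np.array(r.get_wrist_force())-f0
    if abs(f[2])>3: break
zt=r.get_position()[2]; print("touch",z,zt,f,r.get_t())
r.move_straight([*g,zt+.012]); r.grip(.04,45); print(r.get_width(),r.get_grip_force(),r.get_position(),r.get_wrist_force())
r.move_straight([*g,zt+.012+.09]); r.sleep(.2); print(r.get_width(),r.get_grip_force(),np.array(r.get_wrist_force())-f0,r.get_t())
K,T=cam("wrist"); p,d=r.grab_frame("wrist"); cv2.imwrite("pics/held.png",p[...,::-1])
np.savez("pics/held.npz",p=p,d=d,K=K,T=T,zt=zt,f0=f0)
```

```text
5.0917 [-0.0599023  -0.51542162  0.90235515] 0.06608521340865998
touch 0.0009999999999999861 0.001530508522580019 [-0.33670399  0.25051619  3.84677031] 10.3417
0.052127710475845586 47.16574341058731 [0.56504552 0.13764668 0.01364288] [-1.34933981  0.60967204  4.92556739]
0.05227725105254807 47.52104535698891 [ 0.05782692  0.92625667 -3.83193063] 11.8083
```

View pics/held.png

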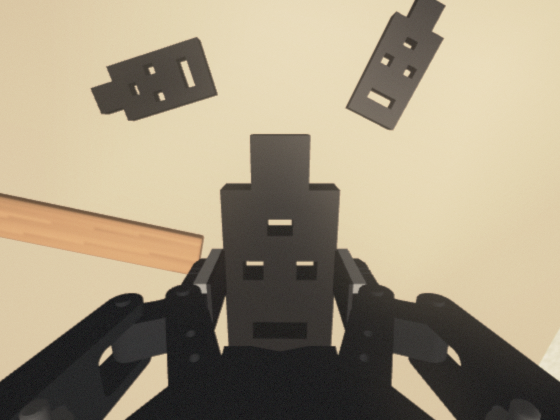

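The tile is held centred and level, with the tongue end at row 135 (columns 250–310) and the shoulders at row 186 (columns 222–338). I'll check its pose in the hand, then hover over the jig.

Run:
```python
from h import *
a=np.load("pics/held.npz"); K=a["K"];H=r.camera_params("wrist")["hand_eye"]
uv=np.array([(250,136),(310,136),(222,186),(338,186)]);print((on_plane(uv,K,H,-.0024)*1000).round(1))
print((world([(280,150),(280,200),(280,300),(240,220),(320,220)],a["d"],K,H)*1000).round(1))
jy=.072;o=np.array([.5269,-.1870]);ux=np.array([np.cos(jy),np.sin(jy)])
g=o-.008*ux      # tile origin about jig x=-2
P=r.get_position(); r.move_straight([P[0],P[1],.14])
r.move_pose([*g,.14],down(jy)); r.move_straight([*g,.060]); r.sleep(.2)
print(r.get_position(),r.get_joint_pos(),r.get_t(),r.get_wrist_force(),r.get_width())
K,T=cam("wrist"); p,d=r.grab_frame("wrist"); cv2.imwrite("pics/hover.png",p[...,::-1]); np.savez("pics/hover.npz",p=p,d=d,K=K,T=T)
```

```text
[[ 64.9 -13.5  -2.4]
 [ 64.9  12.   -2.4]
 [ 43.3 -26.5  -2.4]
 [ 43.3  25.1  -2.4]]
[[ 59.   -0.7  -1.8]
 [ 36.7  -0.7  -2. ]
 [-14.8  -0.7  -1.9]
 [ 27.  -19.2  -1.4]
 [ 27.3  17.7  -2.1]]
[ 0.51981392 -0.18782197  0.06110525] [-0.22201348  0.51160677  0.62953805  1.952791   -0.41230763  0.80420229
 -0.86094299] 14.6917 [ 1.39214944  0.51745972 -2.19781655] 0.05238800562975635
```

View pics/hover.png

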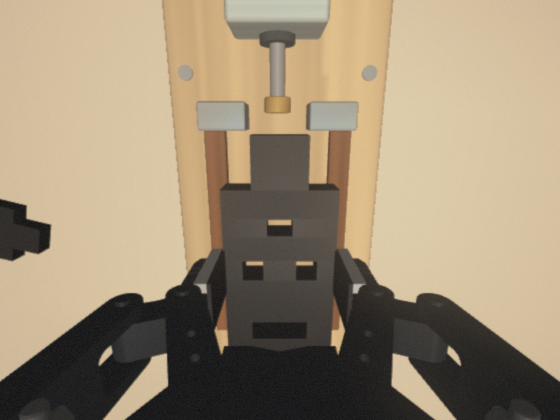

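Run:
```python
from h import *
a=np.load("pics/hover.npz"); K=a["K"];H=r.camera_params("wrist")["hand_eye"]; p=a["p"]; tz=.0611
def tool(uv,z): return (on_plane(uv,K,H,tz-z)*1000).round(1).tolist()
g=cv2.cvtColor(p,cv2.COLOR_RGB2GRAY).astype(int)
def edges(row,lo,hi,th=22):
    s=g[row-1:row+2].mean(0); dd=s[2:]-s[:-2]; return [(i+1,int(dd[i])) for i in range(lo,hi) if abs(dd[i])>th and abs(dd[i])>=abs(dd[i-1]) and abs(dd[i])>abs(dd[i+1])]
for row in(115,145,160,175,160,210): print(row,edges(row,180,380))
for c in(225,240,315,330): 
    s=g[:,c-1:c+2].mean(1); dd=s[2:]-s[:-2]; print("col",c,[(i+1,int(dd[i])) for i in range(90,150) if abs(dd[i])>20 and abs(dd[i])>=abs(dd[i-1]) and abs(dd[i])>abs(dd[i+1])])
print("stops",tool([(248,115),(308,115)],.04),"plunger",tool([(278,112)],.027))
print("fence",tool([(227,160),(328.5,160)],.024))
```

```text
115 [(244, -64), (248, 68), (306, -72), (310, 59), (358, 26)]
145 [(204, -57), (227, 82), (249, -81), (309, 69), (328, -88), (330, 27), (350, 70), (380, 35)]
160 [(205, -59), (228, 73), (250, -76), (309, 77), (327, -93), (349, 69), (378, 27)]
175 [(206, -58), (226, -27), (228, 91), (250, -77), (309, 65), (326, -95), (348, 68), (377, 32)]
160 [(205, -59), (228, 73), (250, -76), (309, 77), (327, -93), (349, 69), (378, 27)]
210 [(209, -52), (346, 72), (374, 32)]
col 225 [(100, -40), (102, 25), (130, -45)]
col 240 [(100, -44), (131, 31)]
col 315 [(101, -27), (103, 25), (131, 22)]
col 330 [(101, -45), (103, 23), (130, -52)]
stops [[74.2, -14.7, 21.1], [74.2, 14.9, 21.1]] plunger [[76.0, 0.1, 34.1]]
fence [[50.3, -28.8, 37.1], [50.3, 28.6, 37.1]]
```

Run:
```python
from h import *
for i in range(2):
    c=r.camera_params("wrist"); print(c["K"][0],c["hand_eye"][:3,3],c["hand_eye"][1])
a=np.load("pics/hover.npz");print(a["K"][0])
```

```text
[301.19576615   0.         279.29666854] [ 0.07066574  0.00062866 -0.13409345] [ 9.99999662e-01 -1.56818332e-04  8.07022459e-04  6.28658945e-04]
[301.19576615   0.         279.29666854] [ 0.07066574  0.00062866 -0.13409345] [ 9.99999662e-01 -1.56818332e-04  8.07022459e-04  6.28658945e-04]
[301.19576615   0.         279.29666854]
```

Run:
```python
from h import *
jy=.072;o=np.array([.5269,-.1870]);ux=np.array([np.cos(jy),np.sin(jy)]);uy=np.array([-ux[1],ux[0]])
g=o-.008*ux+.0012*uy
r.move_straight([*g,.060]); r.sleep(.1); f0=np.array(r.get_wrist_force()); r.move_straight([*g,.042],v=.06)
z=.042
while z>.026:
    z-=.001; r.move_straight([*g,z],v=.03); f=np.array(r.get_wrist_force())-f0
    if f[2]>2.5 or abs(f[:2]).max()>4: break
P=np.array(r.get_position());print(z,P,(P[:2]-o)@ux,(P[:2]-o)@uy,f,r.get_width(),r.get_t())
K,T=cam("wrist"); p,d=r.grab_frame("wrist"); cv2.imwrite("pics/seat.png",p[...,::-1]); np.savez("pics/seat.npz",p=p,d=d,K=K,T=T)
```

```text
0.034999999999999996 [ 0.51876328 -0.1863265   0.03491552] -0.00806719079238504 0.0012570951455177458 [-0.22740708 -0.11147139  2.50998227] 0.052405041163534685 17.2917
```

View pics/seat.png

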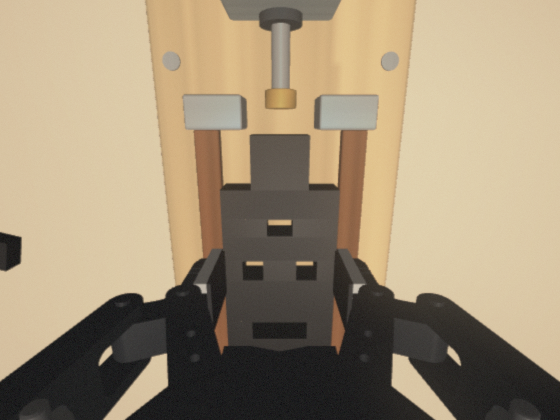

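Laterally the tile is centred: the stop gap, plunger and tile centres are all at columns 280–281. The reading came 3 mm above the expected bed contact, so I'll check the force at rest and then continue down.

Run:
```python
from h import *
jy=.072;o=np.array([.5269,-.1870]);ux=np.array([np.cos(jy),np.sin(jy)]);uy=np.array([-ux[1],ux[0]])
g=o-.008*ux+.0012*uy
r.sleep(.2)
print(r.get_wrist_force(),r.get_ft_torque(),r.get_position()[2],r.get_width(),r.get_t())
z=.035
while z>.028:
    z-=.0005; r.move_straight([*g,z],v=.02); r.sleep(.15); f=np.array(r.get_wrist_force()); print(z,round(r.get_position()[2],4),f.round(2),np.round(r.get_ft_torque(),2))
    if f[2]>3 or abs(f[:2]).max()>5: break
a=np.load("pics/seat.npz"); H=r.camera_params("wrist")["hand_eye"]
print((world([(280,150),(280,200),(280,300),(240,220),(320,220)],a["d"],a["K"],a["T"])*1000).round(1),r.get_t())
```

```text
[ 0.09278294  0.27035985 -2.71019375] [-0.01994406  0.04406094  0.02681568] 0.03503275031790586 0.05261747477427937 17.5417
0.0345 0.0345 [ 0.29 -0.41 -1.15] [-0.06 -0.02 -0.02]
0.034 0.034 [-0.51 -0.09 -1.  ] [-0.06 -0.07  0.01]
0.0335 0.0335 [ 0.12  0.99 -2.22] [-0.01  0.04  0.02]
0.033 0.033 [ 0.24  0.15 -2.59] [-0.06  0.01  0.06]
0.0325 0.0325 [-0.69 -0.16 -2.63] [-0.05 -0.03 -0.02]
0.032 0.032 [-0.53  0.3  -3.09] [-0.08 -0.01  0.01]
0.0315 0.0317 [-0.54  0.79  0.34] [0.06 0.11 0.  ]
0.031 0.0316 [-1.95  0.96  5.34] [ 0.15  0.37 -0.01]
[[ 577.9 -183.1   36.8]
 [ 555.6 -184.7   36.4]
 [ 504.3 -188.5   36.9]
 [ 544.5 -166.9   35.7]
 [ 547.6 -203.8   37.1]] 20.7417
```

Run:
```python
from h import *
jy=.072;o=np.array([.5269,-.1870]);ux=np.array([np.cos(jy),np.sin(jy)]);uy=np.array([-ux[1],ux[0]])
at=lambda x,z:[*(o+x*ux+.0012*uy),z]
r.move_straight(at(-.008,.0316),v=.02); r.grip(.068); r.sleep(.2); print(r.get_wrist_force(),r.get_width())
r.move_straight(at(-.008,.08)); K,T=cam("wrist"); p,d=r.grab_frame("wrist"); cv2.imwrite("pics/laid.png",p[...,::-1])
np.savez("pics/laid.npz",p=p,d=d,K=K,T=T)
r.move_straight(at(-.090,.08)); r.grip(0.0); r.move_straight(at(-.090,.0290)); r.sleep(.2); print(r.get_position(),r.get_wrist_force(),r.get_width(),r.get_t())
```

```text
[ 0.05202242 -0.74609183  0.09128647] 0.06768795184419847
[ 0.43762545 -0.19251436  0.0297684 ] [-0.45820572  0.07806515  0.03669608] 0.00022360804039751634 24.0583
```

View pics/laid.png

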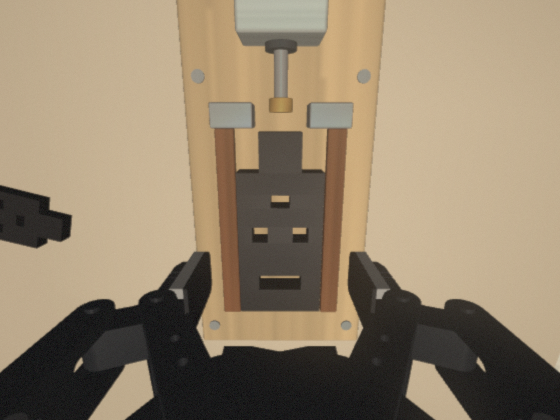

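The tile lies flat between the fences (columns 237–325), and its tongue end at row 132 is clear of the plunger head at row 111. Now I'll push it with closed fingers under force monitoring.

Run:
```python
from h import *
jy=.072;o=np.array([.5269,-.1870]);ux=np.array([np.cos(jy),np.sin(jy)]);uy=np.array([-ux[1],ux[0]])
at=lambda x,z:[*(o+x*ux+.0012*uy),z]
r.sleep(.1); f0=np.array(r.get_wrist_force())
def F(n=3):
    s=[]
    for _ in range(n): r.sleep(.04); s.append(np.array(r.get_wrist_force())-f0)
    s=np.mean(s,0); return -s[:2]@ux, s[:2]@uy, s[2]
r.move_straight(at(-.078,.029),v=.05)
x=-.078
while x<-.035:
    x+=.0015 if x<-.0515 else .0005
    r.move_straight(at(x,.029),v=.03); f=F(3 if x>-.0515 else 1); P=np.array(r.get_position())
    print(round(x*1e3,1),((P[:2]-o)@ux*1e3).round(2),np.round(f,1))
    if f[0]>15 or abs(f[1])>6 or abs(f[2])>10: break
print(r.get_t(),r.get_ft_torque(),P)
```

```text
-76.5 -76.64 [-0.8 -0.3 -0.9]
-75.0 -74.96 [-0.1 -0.5  0.2]
-73.5 -73.6 [-0.4 -0.  -0.6]
-72.0 -72.05 [ 0.4 -0.4 -1.2]
-70.5 -70.27 [-0.9  0.2 -0.9]
-69.0 -68.75 [-0.6 -0.4 -1.6]
-67.5 -67.28 [-0.4 -0.  -1.1]
-66.0 -65.78 [ 0.2 -0.6  0.5]
-64.5 -64.28 [ 0.  -0.2  0. ]
-63.0 -63.2 [1.2 0.3 0.3]
-61.5 -63.03 [5.5 0.  2.9]
-60.0 -61.95 [ 4.9 -0.1  3.6]
-58.5 -60.74 [ 6.7 -0.6  2.6]
-57.0 -59.49 [6.2 0.5 3.2]
-55.5 -58.24 [7.5 0.3 3.2]
-54.0 -57.0 [7.2 0.1 4.4]
-52.5 -55.77 [ 6.5 -0.3  4.6]
-51.0 -54.58 [ 8.6 -0.6  4.7]
-50.5 -54.57 [ 9.  -0.3  5.5]
-50.0 -54.24 [9.8 0.1 5.9]
-49.5 -53.88 [ 9.5 -0.2  6. ]
-49.0 -53.45 [ 9.8 -0.   6.7]
-48.5 -52.98 [10.  -0.1  6. ]
-48.0 -52.56 [10.2 -0.   6.1]
-47.5 -52.14 [10.3 -0.1  6.3]
-47.0 -51.76 [10.6 -0.3  6.5]
-46.5 -51.33 [10.3 -0.7  6.7]
-46.0 -50.98 [10.9 -0.2  6.5]
-45.5 -50.59 [10.9 -0.1  7.3]
-45.0 -50.14 [11.2  0.1  6.9]
-44.5 -49.74 [10.9 -0.1  6.8]
-44.0 -49.37 [11.7 -0.3  7.8]
-43.5 -48.92 [11.   0.1  7.1]
-43.0 -48.59 [11.4 -0.5  7.9]
-42.5 -48.19 [12.  -0.1  8.2]
-42.0 -48.2 [13.1 -0.4  8.9]
-41.5 -48.19 [14.2  0.1  9.7]
-41.0 -48.2 [15.1 -0.1 10.9]
37.3833 [-0.17741609  3.146403    0.010651  ] [ 0.47874291 -0.18928566  0.02810128]
```

Run:
```python
from h import *
jy=.072;o=np.array([.5269,-.1870]);ux=np.array([np.cos(jy),np.sin(jy)]);uy=np.array([-ux[1],ux[0]])
a=np.load("pics/laid.npz")
for uv,z in(((280,311),.034),((280,132),.034),((280,170),.034),((280,111),.027),((220,127),.04)):
    w=on_plane(uv,a["K"],a["T"],z)[0,:2]-o; print(uv,(w@ux*1e3).round(1))
K,T=cam("wrist"); p,d=r.grab_frame("wrist"); np.savez("pics/push.npz",p=p,d=d,K=K,T=T)
s,_=r.grab_frame("scene"); t,_=r.grab_frame("top")
A=cv2.resize(s[140:230,200:310],(396,324),interpolation=cv2.INTER_CUBIC)
B=cv2.resize(t[180:300,315:400],(229,324),interpolation=cv2.INTER_CUBIC)
W=p[0:276,90:470]
im=np.zeros((600,800,3),np.uint8); im[:276,:380]=W; im[276:600,:396]=A; im[276:600,400:629]=B
cv2.imwrite("pics/push.png",im[...,::-1])
```

```text
(280, 311) -62.1
(280, 132) 57.5
(280, 170) 35.4
(280, 111) 69.3
(220, 127) 60.3
```

View pics/push.png

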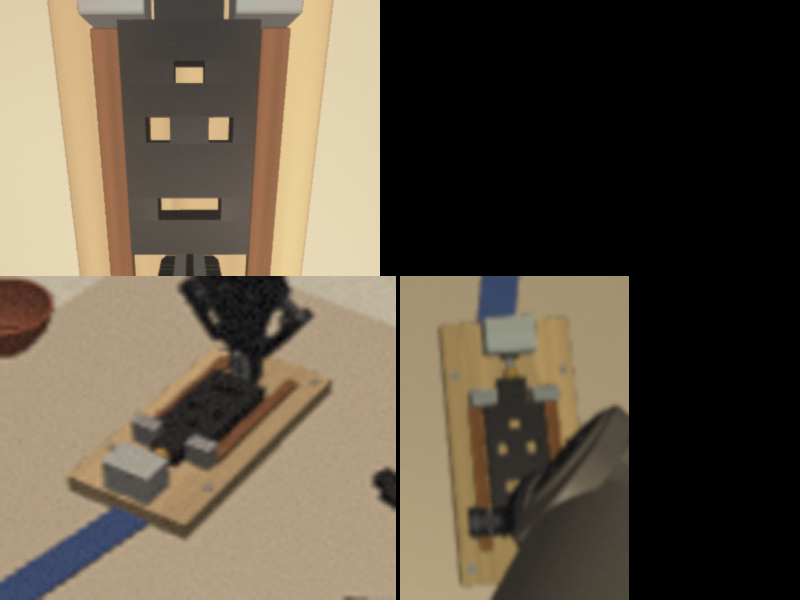

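The last picture shows both shoulders against the stops, the tongue in the gap and the closed fingers on the foot. The 15 mm travel from first spring force to the stop also matches the plunger stroke. I'll relieve the down-force a little, firm up to about 20 N, and check that it holds.

Run:
```python
from h import *
jy=.072;o=np.array([.5269,-.1870]);ux=np.array([np.cos(jy),np.sin(jy)]);uy=np.array([-ux[1],ux[0]])
at=lambda x,z:[*(o+x*ux+.0012*uy),z]
def rep():
    s=[]
    for _ in range(4): r.sleep(.05); s.append(r.get_wrist_force())
    s=np.mean(s,0); P=np.array(r.get_position()); F=-s[:2]@ux
    print(np.round([F,s[:2]@uy,s[2],*((P[:2]-o)@np.c_[ux,uy]*1e3),P[2]*1e3],2),round(r.get_t(),1)); return F
rep(); x=-.041; z=.0290
for k in range(8):
    x+=.0005; z=min(z+.0002,.0296); r.move_straight(at(x,z),v=.02)
    if rep()>19.5: break
r.sleep(.8); rep(); print(r.get_width(),r.get_ft_torque())
```

```text
[ 14.67   0.2   11.07 -48.18   1.2   28.12] 37.7
[ 15.44   0.24  10.5  -48.18   1.22  28.12] 38.2
[ 16.11   0.15  10.12 -48.16   1.2   28.14] 38.6
[ 16.07  -0.12   9.24 -48.16   1.25  28.15] 39.1
[ 17.65   0.14  11.05 -48.14   1.21  28.15] 39.5
[ 18.58   0.39  11.7  -48.11   1.22  28.15] 40.0
[ 1.938e+01  3.000e-02  1.340e+01 -4.813e+01  1.220e+00  2.814e+01] 40.4
[ 2.059e+01 -2.000e-02  1.431e+01 -4.813e+01  1.240e+00  2.814e+01] 40.9
[ 2.021e+01  4.000e-02  1.409e+01 -4.809e+01  1.210e+00  2.817e+01] 41.9
0.00020848667730684336 [-0.26705961  4.33525173 -0.01691715]
```

```bash
python3 -c "
from cell import r
print(r.job_done(),r.get_t())"
```

```text
the job is handed in; nothing more can be done
the job is handed in; nothing more can be done
```

The tile was laid flat in the channel and released, then pushed 15 mm against the plunger until its shoulders met the stops; I handed it in at about 42 s with the closed fingers still pressing its foot at about 20 N.

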